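Fetch the dropped eyepiece with the reacher

TASK

A microscope eyepiece has been left under the low wire riser, out of hand's reach. Take the reacher by its grip and trigger, slide its open jaws in around the round eyepiece (not the square filter cube beside it), squeeze the trigger and draw the eyepiece out, upright in the jaws, until it stands fully clear of the riser on the open bench; then let go so the jaws spring open. Do not touch the eyepiece with the fingers, and leave the filter cube and slide box under the riser where they are.

Things in the scene. Friction and masses are not known exactly. Their poses are not given: they have to be found in the camera images.
- reacher_grip (a point): Reacher (grabber tool), 400 mm long, lying on its side on the bench. The point to take it, from above: midway between its grip's back (x -29 mm) and trigger's front (x +29 mm), 20 mm above the bench. x points to the jaws, z up. Grip and trigger are upright flats 33 to 36 mm high, y -28 to +32 mm. The shaft lies along y = -50 mm; its housing fills y -66 to -34 mm, 36 mm high.
- jaw_center (a point): Where the reacher's jaws hold a thing: on the shaft's line, 332 mm ahead of reacher_grip in x and -50 mm in y, 20 mm above the bench; same axes. A thing within 10 mm of it is held well. Two black plates 5 to 27 mm above the bench, hinged 48 mm behind this point, inturned tips 33 mm ahead. Open, the tips stand 80 mm apart inside, 95 mm outside. The tool slides easily on the bench.
- trigger (a joint): Trigger's travel towards the grip, m: 0 at rest (jaws open, 58 mm across grip and trigger), 0.015 fully squeezed (jaws shut, 43 mm). Sprung, 4 N at first, 6.4 N fully in; springs back when let go. Jaws close in proportion and meet the eyepiece at about 0.012 (46 mm across). Held at 55 mm across, the tool is carried lightly with its jaw tips still about 65 mm apart.
- eyepiece_center (a point): Black round microscope eyepiece standing upright under the riser, diameter 34 mm up to 21 mm, then 28 mm up to its top at 42 mm; 0.06 kg. The point is on its axis, 21 mm above the bench. The square black block of like size (32 x 32 x 34 mm) 100 to 160 mm beside it is the filter cube; the flat 85 x 50 x 32 mm case farther in is the slide box: both stay.
- riser: White wire desk riser, fixed, open below on all sides, a white lamp unit on the far half of its top. Origin on the bench under its centre, z up. 360 mm in x, 340 mm in y, corner legs 10 mm thick; 70 mm free below, top at 79 mm. The side at y = -170 mm faces the reacher; riser +y points inwards, about the way the reacher points. The eyepiece stands 40 to 110 mm inside this edge.
Mind the look-alikes: they are no part of the job. What is shaped like the part that bears eyepiece_center but blue is not meant.

How it is judged:
By the outcome, as a careful person would: the job done as asked, in the order asked, and still so for the second after the job is handed in, with the robot touching nothing.
It also fails if it takes over 38 s, if anything falls off the work surface, if the arm or the gripper's body presses on something with over 40 N, if the wrist force passes 120 N, or if a joint passes its speed limit or range.

ROBOT

A 6-joint arm with a two-finger parallel gripper is mounted at the origin on the work surface. World frame = base frame: x ahead of the robot, y to its left, z up, the work surface at z = 0. Lengths are in m, angles in rad, forces in N, time in s.
With the tool pointing down it reaches from about 0.35 to 0.85 m from the base axis. Payload 8.1 kg.
Tool frame: the origin (TCP) lies at the centre of the arm's flange, where the gripper is bolted on; the fingertips stand 186 mm ahead of it and the grasp point (between the pads) lies 167 mm ahead of it (robot.nose_length is the distance from the TCP to the fingertips, in m); z points along the fingers, x is the direction in which the jaws open and shut, and the axes are right-handed (so a half turn about z gives the same grasp; the last joint's range is limited). The gripper opens to 93 mm and grips with 3 to 60 N. Pads are 15 mm wide; open, the fingers measure 128 mm over their backs; the gripper's body (75 mm by 188 mm) begins 65 mm behind the grasp point.
Start: joints at [-1.305, 0.13, 1.488, -0, 1.523, -0.085], TCP at [0.206, -0.563, 0.405] pointing down, gripper open.
Joint ranges: [-2.96, 2.96], [-0.89, 2.26], [0.02, 2.5], [-1.34, 4.48], [0, 2.73], [-2.66, 2.66]. Speed limits (rad/s): [2.39, 2.39, 2.79, 3.14, 3.14, 3.14].

INTERFACE

Orientations are given as a rotation vector (axis times angle).
In Python, from plant import robot gives the robot as it stands.
- The arm moves only by the tool arm_command, never from a script. Its argument "motion" is a list of rows, each an object with "slide": the shift along the tool's x, y, z each as a share of 0.4 m, from -1 to 1, a list of three; "turn": the turn, a rotation vector about the tool's x, y, z each as a share of 0.5 rad, from -1 to 1, a list of three. A call has exactly 5 rows; each row shifts and turns the commanded pose from where the row before left it, along the tool's axes as they then stand; what a row does not reach is not made up. A row lasts 1/12 s, in which the tool goes at most 41.7 mm and 7.16 degrees, less where a joint would pass 70% of its speed; a pose out of reach is approached as far as the arm can. A call with a number of a shift or a turn outside -1 to 1 is refused whole. A call with a gripper value outside its range is refused whole. "gripper" is the opening in per cent of the stroke, from 0 (shut) to 100 (fully open), set as the call begins (left out, the last holds). The fingers move at their own pace and stop on an object; "grip_force" is the grip in N (left out, the last holds). Time passes only in rows, so rows that do not move let the fingers close, or fill a call up. It gives the time, the measured TCP pose, the force and the opening at its end, in the units of the state.
- robot.read_state(): the state, without advancing time (a new reading comes with each control period).
- robot.read_camera(name): name is "scene" or "top"; returns a dict with "pixels" (420x560x3 uint8, blue, green, red), "intrinsics" (3x3 intrinsics, pixels), "T" (4x4, takes a point from camera to world coordinates). Camera axes: x right, y down, z forward; pixel columns grow to the right and rows downward; lengths in m; the calibration is good to about 2 mm. A picture is of the moment at which its call begins. There is no depth.
- robot.close_job(): hands the job in, once; it reports no verdict.
The state is a dict: "t": time; "q": joint angles; "dq": joint speeds; "joint_torque": joint torques, N m; "tool_pos": TCP position; "orientation": TCP orientation; "force": force on the tool from outside, world axes, zero at the start; "wrist_torque": the same for the moment, N m; "opening": finger opening in m.
Only numpy, scipy, OpenCV 4.12 (cv2) and the standard library are available. Lean on these libraries where they do the work, as an engineer would, in place of code of your own. Each camera call takes 0.05 s, during which the arm holds its last target.

## Working session

There is one attempt and no reset: what is moved stays moved. The work goes in short steps, Python scripts to look and compute and a tool call to move; the robot and the scene stay as the last step left them, time stands still between calls to the robot, and variables do not carry over. Pictures are saved under pics/ and viewed, and the job is handed in when it is done.

Besides the shell and the picture viewer there is one more tool, called after ">>>" as name([rows], argument=value, ...), one row to a line, values as JSON. arm_command: Moves the arm, as the interface text tells. Shift numbers are shares of 0.4 m and turn numbers shares of 0.5 rad, none past 1 either way. Its arguments: {"type":"object","properties":{"motion":{"type":"array","items":{"type":"object","properties":{"slide":{"type":"array","items":{"type":"number"}},"turn":{"type":"array","items":{"type":"number"}}}}},"gripper":{"type":"number"},"grip_force":{"type":"number"}},"required":["motion"]}

```bash
mkdir -p pics; cat > h.py <<'E'
import numpy as np,cv2
from plant import robot
def snap(n,f):
    c=robot.read_camera(n); cv2.imwrite(f'pics/{f}.png',c['pixels']); np.savez(f'pics/{f}.npz',K=c['intrinsics'],T=c['T'],im=c['pixels']); return c
def load(f):
    d=np.load(f'pics/{f}.npz'); return d['K'],d['T'],d['im']
def ray(K,T,u,v,z):
    d=T[:3,:3]@np.linalg.solve(K,[u,v,1.]); o=T[:3,3]; return o+d*(z-o[2])/d[2]
def proj(K,T,p):
    q=K@(T[:3,:3].T@(np.asarray(p)-T[:3,3])); return q[:2]/q[2]
E
python3 - <<'E'
from h import *
for n in('scene','top'):
    c=snap(n,n+'0'); print(c['T'].round(3),c['intrinsics'].round(1))
print(robot.read_state())
E
```

```text
[[ 0.831  0.449 -0.327  0.825]
 [ 0.556 -0.685  0.471 -0.45 ]
 [-0.012 -0.573 -0.819  0.791]
 [ 0.     0.     0.     1.   ]] [[435.3   0.  277.4]
 [  0.  435.3 208.1]
 [  0.    0.    1. ]]
[[-0.018 -0.983  0.183  0.351]
 [-0.999  0.025  0.037 -0.054]
 [-0.041 -0.182 -0.982  1.016]
 [ 0.     0.     0.     1.   ]] [[482.4   0.  285.5]
 [  0.  482.4 215.5]
 [  0.    0.    1. ]]
{'t': 0.1, 'q': array([-1.30539928e+00,  1.31095776e-01,  1.48914760e+00, -7.26849586e-06,
        1.52301796e+00, -8.54293675e-02]), 'dq': array([ 4.42169454e-05, -2.88936968e-03, -2.29203954e-03, -1.22182991e-03,
       -1.89018862e-04,  9.94288927e-04]), 'joint_torque': array([ 3.22797296e-04, -5.61341214e+01, -4.93096590e+01,  7.68799754e-02,
        2.93181126e-02, -5.05973571e-05]), 'tool_pos': array([ 0.20615427, -0.56325635,  0.40379856]), 'orientation': array([-2.57415530e+00,  1.79906738e+00,  2.01911625e-03]), 'force': array([ 0.38481185, -0.12237375,  0.22786584]), 'wrist_torque': array([-0.01916076, -0.0402718 ,  0.02150062]), 'opening': 0.09285801052530888}
```

View pics/scene0.png

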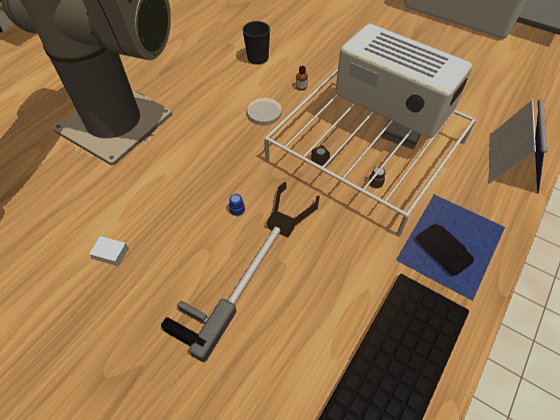

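View pics/top0.png

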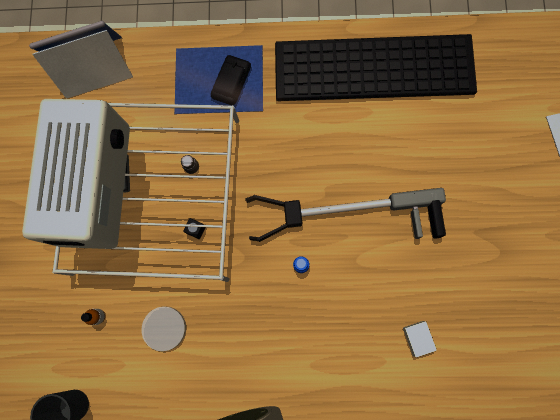

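```bash
python3 - <<'E'
from h import *
K,T,im=load('top0'); a=cv2.resize(im[130:260,160:300],None,fx=5,fy=5,interpolation=2)[:600,:]
K,T,im=load('scene0'); b=cv2.resize(im[120:240,240:400],None,fx=5,fy=5,interpolation=2)
cv2.imwrite('pics/z_a.png',a);cv2.imwrite('pics/z_b.png',b)
K,T,im=load('top0');cv2.imwrite('pics/z_c.png',cv2.resize(im[170:250,380:460],None,fx=7,fy=7,interpolation=2))
E
```

```text
(no output)
```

View pics/z_a.png

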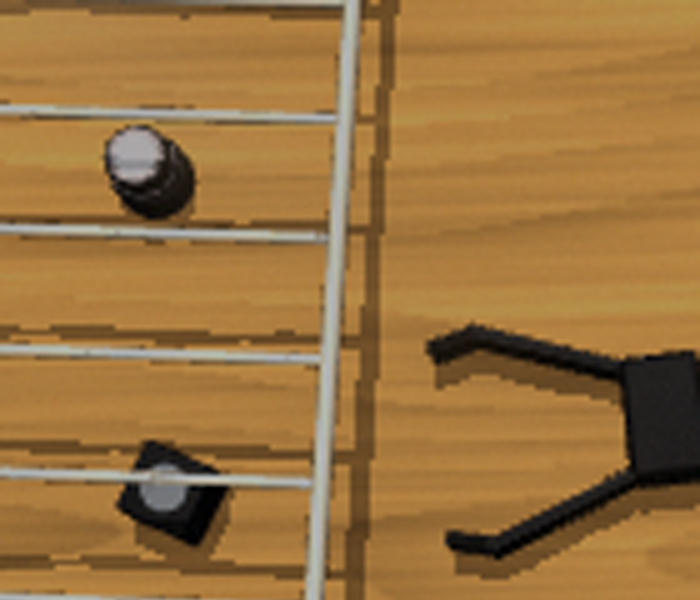

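View pics/z_b.png

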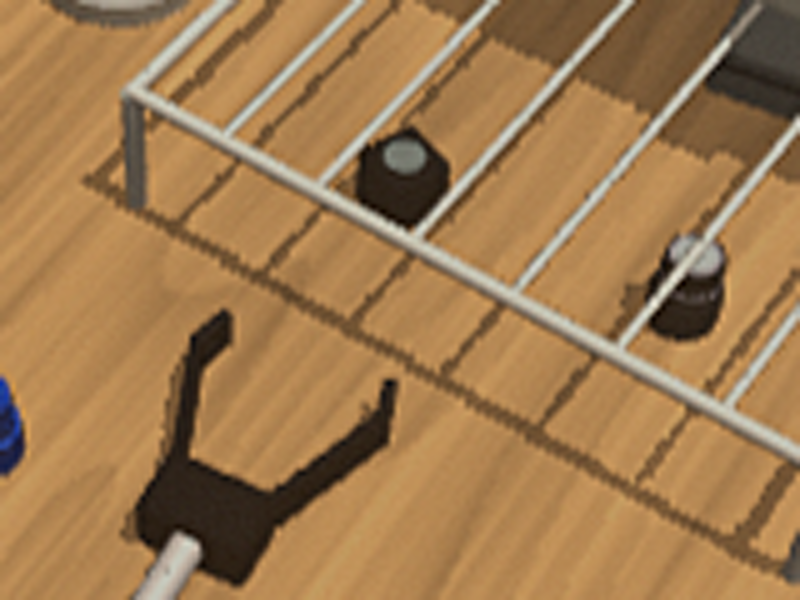

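View pics/z_c.png

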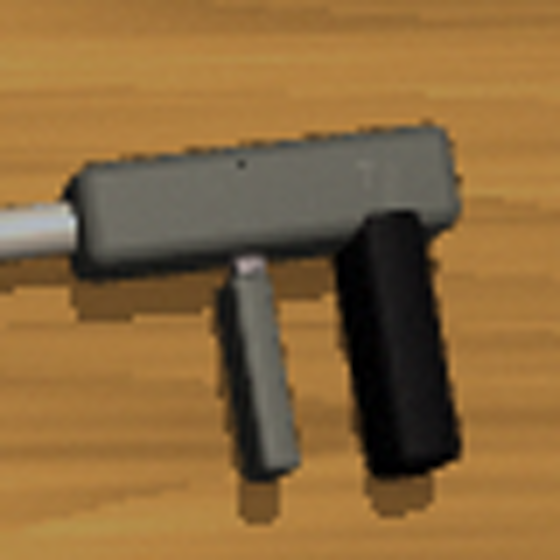

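```bash
python3 - <<'E'
from h import *
K,T,im=load('top0'); Ks,Ts,ims=load('scene0')
za=lambda x,y:((x+.5)/5-.5+160,(y+.5)/5-.5+130)
zb=lambda x,y:((x+.5)/5-.5+240,(y+.5)/5-.5+120)
zc=lambda x,y:((x+.5)/7-.5+380,(y+.5)/7-.5+170)
R=lambda p,z:ray(K,T,*p,z).round(4)
S=lambda p,z:ray(Ks,Ts,*p,z).round(4)
print('eye top',R(za(136,155),.042),'scene',S(zb(696,255),.042))
print('cube top',R(za(163,488),.034),'scene',S(zb(404,156),.034))
# shaft axis: bright/greyish mask between u 305..388
hsv=cv2.cvtColor(im,cv2.COLOR_BGR2HSV)
m=(hsv[...,1]<70)&(hsv[...,2]>90)
pts=[]
for u in range(308,386):
    v=np.where(m[190:225,u])[0]+190
    if len(v)>2: pts.append(ray(K,T,u,v.mean(),.018)[:2])
pts=np.array(pts); l=cv2.fitLine(pts.astype(np.float32),cv2.DIST_HUBER,0,.01,.01).ravel(); 
print('shaft',len(pts),l, pts[0],pts[-1])
# scene shaft
hs=cv2.cvtColor(ims,cv2.COLOR_BGR2HSV); ms=(hs[...,1]<70)&(hs[...,2]>90)
q=[]
for v in range(236,298):
    u=np.where(ms[v,225:285])[0]+225
    if len(u)>2:q.append(ray(Ks,Ts,u.mean(),v,.018)[:2])
q=np.array(q); print('scene shaft',len(q),cv2.fitLine(q.astype(np.float32),cv2.DIST_HUBER,0,.01,.01).ravel())
print('trig front top',R(zc(222,290),.034),R(zc(240,470),.034))
print('grip back top',R(zc(418,212),.036),R(zc(458,455),.036))
print('tips',R(za(432,350),.027),R(za(450,540),.027))
print('riser corners top', R((231.5,108),.079),R((223,279),.079),R((110,104),.079))
E
```

```text
eye top [0.6566 0.1889 0.042 ] scene [0.6578 0.1896 0.042 ]
cube top [0.5146 0.1768 0.034 ] scene [0.5156 0.1763 0.034 ]
shaft 78 [ 0.09306826 -0.9956597   0.55266577 -0.14594227] [ 0.54472001 -0.06486149] [ 0.56081598 -0.22688103]
scene shaft 62 [ 0.09461613 -0.99551386  0.5538659  -0.1484895 ]
trig front top [ 0.5371 -0.2766  0.034 ] [ 0.4838 -0.2783  0.034 ]
grip back top [ 0.5585 -0.3347  0.036 ] [ 0.4864 -0.3406  0.036 ]
tips [0.5719 0.0651 0.027 ] [0.4909 0.0578 0.027 ]
riser corners top [0.7556 0.0883 0.079 ] [0.4038 0.1041 0.079 ] [0.7736 0.3448 0.079 ]
```

```bash
cat >> h.py <<'E'
def go(x,y,z,yaw):
    from scipy.spatial.transform import Rotation as Ro
    s=robot.read_state(); R=Ro.from_rotvec(s['orientation']).as_matrix(); p=s['tool_pos']
    ps=np.degrees(np.arctan2(R[1,0],R[0,0])); t=np.radians(yaw)
    Rt=np.array([[np.cos(t),np.sin(t),0],[np.sin(t),-np.cos(t),0],[0,0,-1]])
    d=np.array([x,y,z])-p
    print('t',s['t'],'pos',p.round(4),'yaw',ps.round(2),'F',s['force'].round(1),'open',round(s['opening'],4))
    print('turn total share(rotvec, now axes)',(Ro.from_matrix(R.T@Rt).as_rotvec()/.5).round(4))
    print('slide total share: now axes',(R.T@d/.4).round(4),' target axes',(Rt.T@d/.4).round(4))
E
python3 -c "
from h import *
go(.5182,-.3079,.30,-84.6)"
```

```text
t 0.1 pos [ 0.2062 -0.5633  0.4038] yaw -69.9 F [ 0.4 -0.1  0.2] open 0.0929
turn total share(rotvec, now axes) [2.000e-04 3.300e-03 5.132e-01]
slide total share: now axes [-0.331  -0.952   0.2602]  target axes [-0.5621 -0.8367  0.2595]
```

>>> arm_command([
  {"slide": [0,-0.06,0.02],"turn": [0,0,0.171]},
  {"slide": [-0.04,-0.08,0.02],"turn": [0,0,0.171]},
  {"slide": [-0.05,-0.08,0.02],"turn": [0,0,0.171]},
  {"slide": [-0.05,-0.08,0.02],"turn": [0,0,0]},
  {"slide": [-0.05,-0.08,0.02],"turn": [0,0,0]},
], gripper=100, grip_force=20)

```text
t: 0.52
tool_pos: [0.3441, -0.4588, 0.3639]
orientation: [-2.322, 2.116, 0.001]
force: [0.6, 0.1, -0.2]
opening: 0.0931
```

>>> arm_command([
  {"slide": [-0.055,-0.08,0.02],"turn": [0,0,0]},
  {"slide": [-0.055,-0.08,0.02],"turn": [0,0,0]},
  {"slide": [-0.055,-0.08,0.02],"turn": [0,0,0]},
  {"slide": [-0.055,-0.08,0.02],"turn": [0,0,0]},
  {"slide": [-0.055,-0.08,0.02],"turn": [0,0,0]},
])

```text
t: 0.93
tool_pos: [0.4933, -0.3339, 0.3239]
orientation: [2.324, -2.114, -0.001]
force: [-0.1, -1.1, -0.2]
opening: 0.0929
```

```bash
python3 -c "
from h import *
go(.5182,-.3079,.26,-84.6)"
```

```text
t 0.9333 pos [ 0.4933 -0.3339  0.3239] yaw -84.6 F [-0.1 -1.1 -0.2] open 0.0929
turn total share(rotvec, now axes) [ 0.001   0.0009 -0.    ]
slide total share: now axes [-0.0588 -0.0682  0.1598]  target axes [-0.0589 -0.0682  0.1598]
```

>>> arm_command([
  {"slide": [-0.03,-0.034,0.06],"turn": [0,0,0]},
  {"slide": [-0.029,-0.034,0.06],"turn": [0,0,0]},
  {"slide": [0,0,0.04],"turn": [0,0,0]},
  {"slide": [0,0,0],"turn": [0,0,0]},
  {"slide": [0,0,0],"turn": [0,0,0]},
])

```text
t: 1.35
tool_pos: [0.5166, -0.309, 0.2594]
orientation: [2.324, -2.113, -0.005]
force: [0.5, -0.4, 0.3]
opening: 0.0934
```

```bash
python3 -c "
from h import *
go(.5182,-.3079,.192,-84.6)
snap('scene','s1');c=snap('top','t1')
for f in('s1','t1'):
    K,T,im=load(f);print(proj(K,T,[.5182,-.3079,.036]))
im=load('s1')[2];cv2.imwrite('pics/s1z.png',cv2.resize(im[220:400,100:300],None,fx=3,fy=3))
"
```

```text
t 1.35 pos [ 0.5166 -0.309   0.2594] yaw -84.56 F [ 0.5 -0.4  0.3] open 0.0934
turn total share(rotvec, now axes) [0.0053 0.0041 0.0013]
slide total share: now axes [-0.002  -0.0048  0.1684]  target axes [-0.0023 -0.0043  0.1684]
[185.15928651 317.67381271]
[427.55446307 219.51739872]
```

View pics/s1z.png

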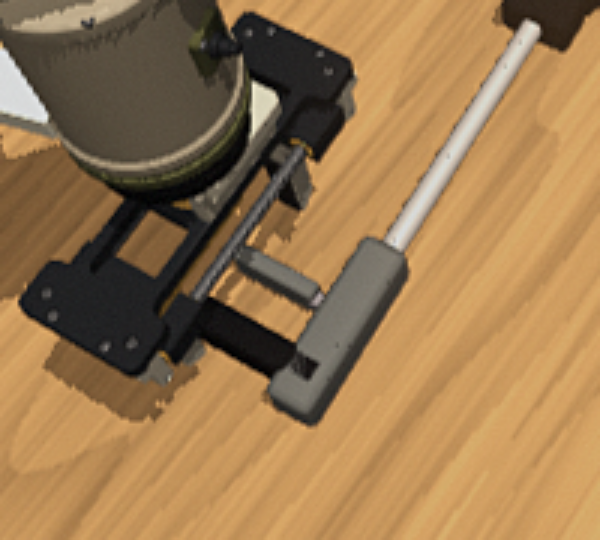

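View pics/t1.png

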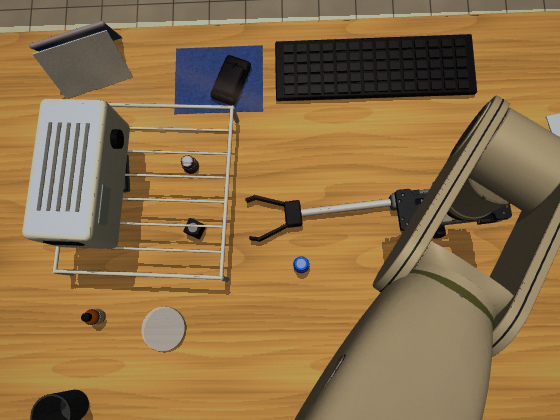

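>>> arm_command([
  {"slide": [-0.002,-0.004,0.05],"turn": [0,0,0]},
  {"slide": [0,0,0.05],"turn": [0,0,0]},
  {"slide": [0,0,0.04],"turn": [0,0,0]},
  {"slide": [0,0,0.026],"turn": [0,0,0]},
  {"slide": [0,0,0],"turn": [0,0,0]},
])

```text
t: 1.87
tool_pos: [0.5177, -0.3088, 0.1931]
orientation: [2.322, -2.115, -0.003]
force: [0.4, 0.7, 0.4]
opening: 0.0928
```

>>> arm_command([
  {"slide": [0,0,0],"turn": [0,0,0]},
  {"slide": [0,0,0],"turn": [0,0,0]},
  {"slide": [0,0,0],"turn": [0,0,0]},
  {"slide": [0,0,0],"turn": [0,0,0]},
  {"slide": [0,0,0],"turn": [0,0,0]},
], gripper=59, grip_force=20)

```text
t: 2.28
tool_pos: [0.5189, -0.3088, 0.1954]
orientation: [-2.324, 2.114, -0.002]
force: [-0.7, -0.3, -0.8]
opening: 0.0645
```

```bash
python3 -c "
from h import *
go(.5182,-.3079,.192,-84.6)
snap('scene','s2');c=snap('top','t2')
im=load('s2')[2];cv2.imwrite('pics/s2z.png',cv2.resize(im[160:400,100:340],None,fx=2.5,fy=2.5))
"
```

```text
t 2.2833 pos [ 0.5189 -0.3088  0.1954] yaw -84.6 F [-0.7 -0.3 -0.8] open 0.0645
turn total share(rotvec, now axes) [-0.0024 -0.0021  0.0001]
slide total share: now axes [-0.0025  0.0017  0.0084]  target axes [-0.0025  0.0016  0.0084]
```

View pics/s2z.png

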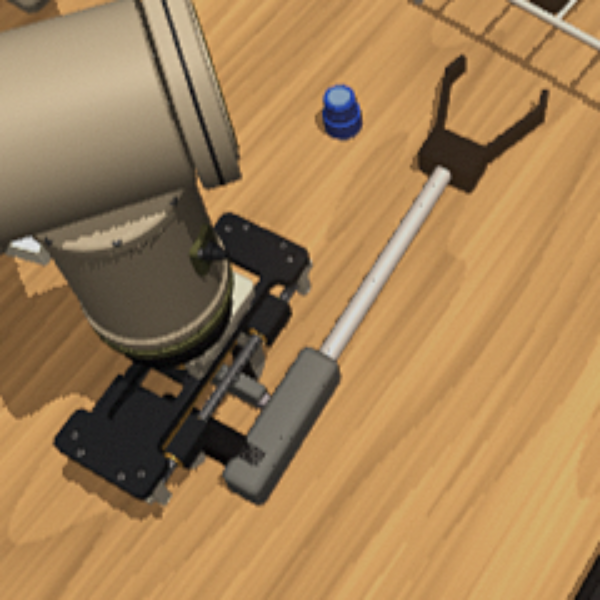

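>>> arm_command([
  {"slide": [0,0,0.006],"turn": [0,0,0]},
  {"slide": [0,0,0],"turn": [0,0,0]},
  {"slide": [0,0,0],"turn": [0,0,0]},
  {"slide": [0,0,0],"turn": [0,0,0]},
  {"slide": [0,0,0],"turn": [0,0,0]},
])

```text
t: 2.8
tool_pos: [0.5192, -0.3093, 0.1932]
orientation: [2.323, -2.114, 0.005]
force: [0.8, -2.5, 4.5]
opening: 0.0549
```

```bash
cat > tips.py <<'E'
import sys
from h import *
f=sys.argv[1]
s=robot.read_state()
snap('top',f)
K,T,im=load(f)
hsv=cv2.cvtColor(im,cv2.COLOR_BGR2HSV)
m=(hsv[...,2]<60).astype(np.uint8)
n,l,st,ce=cv2.connectedComponentsWithStats(m)
for i in range(1,n):
    if 100<st[i,4]<1500 and 150<st[i,0]<380 and st[i,1]>90: print(st[i],ce[i])
cv2.imwrite(f'pics/{f}z.png',cv2.resize(im[120:280,130:330],None,fx=4,fy=4)[:600])
print(s['tool_pos'].round(4),s['opening'],s['force'].round(1))
E
python3 tips.py t3
```

```text
[182 158  17  16 127] [191.64566929 167.22834646]
[244 197  57  42 769] [279.24707412 214.61638492]
[184 227  22  12 138] [195.10144928 231.91304348]
[ 0.5192 -0.3093  0.1932] 0.05485141158649348 [ 0.8 -2.5  4.5]
```

View pics/t3z.png

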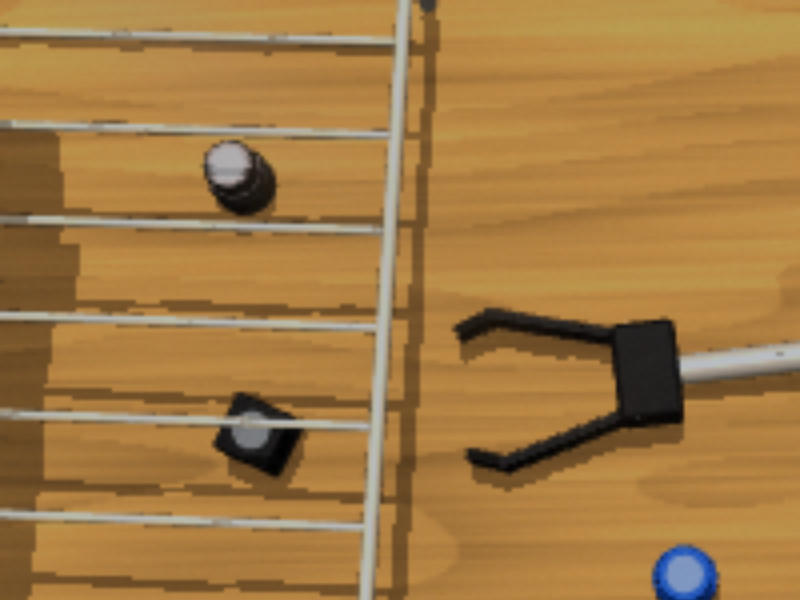

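```bash
python3 -c "
from h import *
go(.607,-.315,.193,-90)"
```

```text
t 2.85 pos [ 0.5192 -0.3093  0.1932] yaw -84.6 F [ 0.6 -3.4  5.3] open 0.0551
turn total share(rotvec, now axes) [-0.004  -0.0043  0.1884]
slide total share: now axes [ 0.0348 -0.2172  0.0009]  target axes [ 0.0142 -0.2195  0.0004]
```

>>> arm_command([
  {"slide": [0.004,-0.012,0],"turn": [0,0,0.03]},
  {"slide": [0.004,-0.02,0],"turn": [0,0,0.04]},
  {"slide": [0.004,-0.024,0],"turn": [0,0,0.04]},
  {"slide": [0.004,-0.024,0],"turn": [0,0,0.04]},
  {"slide": [0.004,-0.024,0],"turn": [0,0,0.038]},
])

```text
t: 3.27
tool_pos: [0.5608, -0.3141, 0.1919]
orientation: [2.221, -2.222, -0.002]
force: [-3.3, -0.1, 4.7]
opening: 0.0551
```

>>> arm_command([
  {"slide": [0,-0.024,0],"turn": [0,0,0]},
  {"slide": [0,-0.024,0],"turn": [0,0,0]},
  {"slide": [0,-0.024,0],"turn": [0,0,0]},
  {"slide": [0,-0.024,0],"turn": [0,0,0]},
  {"slide": [0,-0.018,0],"turn": [0,0,0]},
])

```text
t: 3.68
tool_pos: [0.6067, -0.3141, 0.1919]
orientation: [2.222, -2.221, -0.001]
force: [-3.0, -1.8, 5.8]
opening: 0.0554
```

```bash
python3 tips.py t4; python3 -c "
from h import *
go(.607,-.315,.193,-90)"
```

```text
[247 150  55  40 801] [280.26966292 167.98751561]
[182 158  17  16 128] [191.59375 167.21875]
[184 227  22  12 138] [195.10144928 231.91304348]
[ 184  238  192  182 1233] [279.58961882 361.65855637]
[ 0.6067 -0.3141  0.1919] 0.055354064553435875 [-3.  -1.8  5.8]
t 3.7333 pos [ 0.6075 -0.314   0.192 ] yaw -89.96 F [-0.6  0.2  0. ] open 0.0549
turn total share(rotvec, now axes) [-0.0011  0.0004  0.0012]
slide total share: now axes [ 0.0026  0.0013 -0.0026]  target axes [ 0.0026  0.0013 -0.0026]
```

View pics/t4z.png

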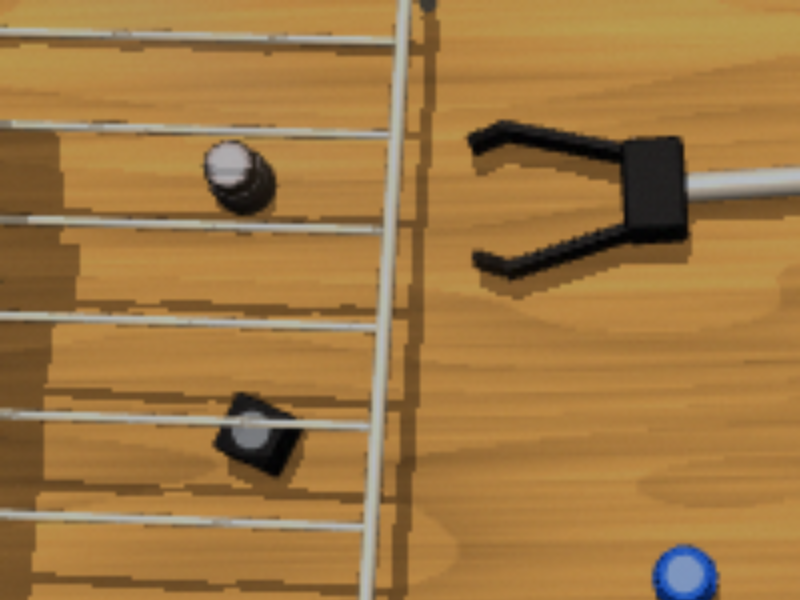

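```bash
python3 -c "
from h import *
K,T,im=load('t4')
z=lambda x,y:((x+.5)/4-.5+130,(y+.5)/4-.5+120)
for n,p,h in[('tipU',(471,147),.02),('tipL',(474,259),.02),('bU',(504,124),.02),('bL',(513,277),.02),('blkU',(655,137),.025),('blkL',(660,241),.025)]:print(n,ray(K,T,*z(*p),h).round(4))
hsv=cv2.cvtColor(im,cv2.COLOR_BGR2HSV); m=(hsv[...,1]<70)&(hsv[...,2]>90)
q=[]
for u in range(306,380):
    v=np.where(m[150:190,u])[0]+150
    if 2<len(v)<12:q.append(ray(K,T,u,v.mean(),.018)[:2])
q=np.array(q);print(len(q),cv2.fitLine(q.astype(np.float32),2,0,.01,.01).ravel(),q[0],q[-1])
"
```

```text
tipU [0.6689 0.0626 0.02  ]
tipL [0.6066 0.0612 0.02  ]
bU [0.6813 0.0447 0.02  ]
bL [0.5962 0.0404 0.02  ]
blkU [ 0.6698 -0.0369  0.025 ]
blkL [ 0.6124 -0.0383  0.025 ]
74 [ 0.03595455 -0.9993534   0.64729995 -0.14130378] [ 0.64417131 -0.06323891] [ 0.65053888 -0.21915216]
```

>>> arm_command([
  {"slide": [0,-0.014,0],"turn": [0,0,0]},
  {"slide": [0,-0.014,0],"turn": [0,0,0]},
  {"slide": [0,-0.012,0],"turn": [0,0,0]},
  {"slide": [-0.02,0,0],"turn": [0,0,0]},
  {"slide": [-0.02,0,0],"turn": [0,0,0]},
])

```text
t: 4.15
tool_pos: [0.6223, -0.298, 0.1916]
orientation: [-2.221, 2.222, -0.0]
force: [-0.5, -1.0, -0.6]
opening: 0.0545
```

```bash
python3 tips.py t5; python3 -c "
from h import *
go(.623,-.157,.192,-90)
K,T,im=load('t5')
hsv=cv2.cvtColor(im,cv2.COLOR_BGR2HSV); m=(hsv[...,1]<70)&(hsv[...,2]>90)
q=[]
for u in range(300,372):
    v=np.where(m[145:180,u])[0]+145
    if 2<len(v)<12:q.append(ray(K,T,u,v.mean(),.018)[:2])
q=np.array(q);print(len(q),cv2.fitLine(q.astype(np.float32),2,0,.01,.01).ravel(),q[0],q[-1])
"
```

```text
[240 142  55  41 823] [272.58444714 160.53584447]
[182 158  17  16 128] [191.671875 167.265625]
[184 227  22  12 138] [195.10144928 231.91304348]
[247 256 102 164 466] [293.07939914 356.61158798]
[175 350  82  70 424] [209.84669811 382.58018868]
[ 0.6223 -0.298   0.1916] 0.05451223823562315 [-0.5 -1.  -0.6]
t 4.2 pos [ 0.6224 -0.2963  0.1916] yaw -89.96 F [0.9 0.3 0.1] open 0.055
turn total share(rotvec, now axes) [0.0004 0.0017 0.0015]
slide total share: now axes [-0.3481 -0.0019 -0.0007]  target axes [-0.3481 -0.0016 -0.001 ]
72 [ 0.02881982 -0.9995846   0.6640022  -0.12699056] [ 0.66128497 -0.05078208] [ 0.66550368 -0.20292248]
```

View pics/t5z.png

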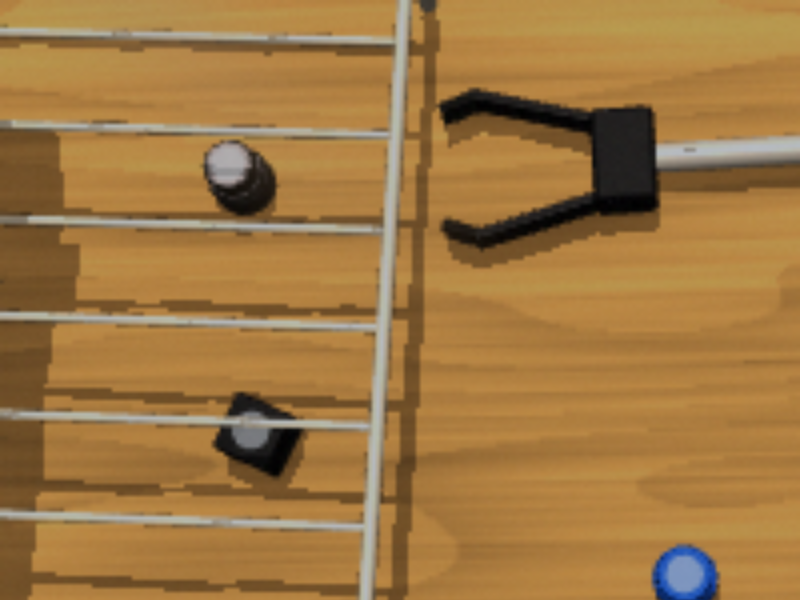

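>>> arm_command([
  {"slide": [-0.03,0,0],"turn": [0,0,0]},
  {"slide": [-0.035,0,0],"turn": [0,0,0]},
  {"slide": [-0.035,0,0],"turn": [0,0,0]},
  {"slide": [-0.035,0,0],"turn": [0,0,0]},
  {"slide": [-0.035,0,0],"turn": [0,0,0]},
])

```text
t: 4.62
tool_pos: [0.622, -0.2283, 0.1918]
orientation: [-2.222, 2.22, 0.001]
force: [-0.1, -0.5, -1.3]
opening: 0.0552
```

>>> arm_command([
  {"slide": [-0.035,0,0],"turn": [0,0,0]},
  {"slide": [-0.035,0,0],"turn": [0,0,0]},
  {"slide": [-0.035,0,0],"turn": [0,0,0]},
  {"slide": [-0.03,0,0],"turn": [0,0,0]},
  {"slide": [-0.02,0,0],"turn": [0,0,0]},
])

```text
t: 5.03
tool_pos: [0.6221, -0.1664, 0.1919]
orientation: [-2.223, 2.22, 0.001]
force: [0.2, -1.1, -1.9]
opening: 0.055
```

```bash
python3 tips.py t6; python3 -c "
from h import *
go(.623,-.157,.192,-90)
"
```

```text
[179 145  48   7 175] [200.00571429 148.94285714]
[201 155  26  21 239] [218.80753138 166.46443515]
[182 158  17  16 127] [191.64566929 167.22834646]
[179 177  29   8 112] [191.77678571 179.84821429]
[184 227  22  12 138] [195.10144928 231.91304348]
[ 0.6221 -0.1664  0.1919] 0.055015482152507754 [ 0.2 -1.1 -1.9]
t 5.0833 pos [ 0.6222 -0.1656  0.1918] yaw -89.9 F [ 0.9  1.2 -2. ] open 0.0551
turn total share(rotvec, now axes) [0.0007 0.0018 0.0035]
slide total share: now axes [-0.0214 -0.002  -0.0005]  target axes [-0.0214 -0.0019 -0.0005]
```

View pics/t6z.png

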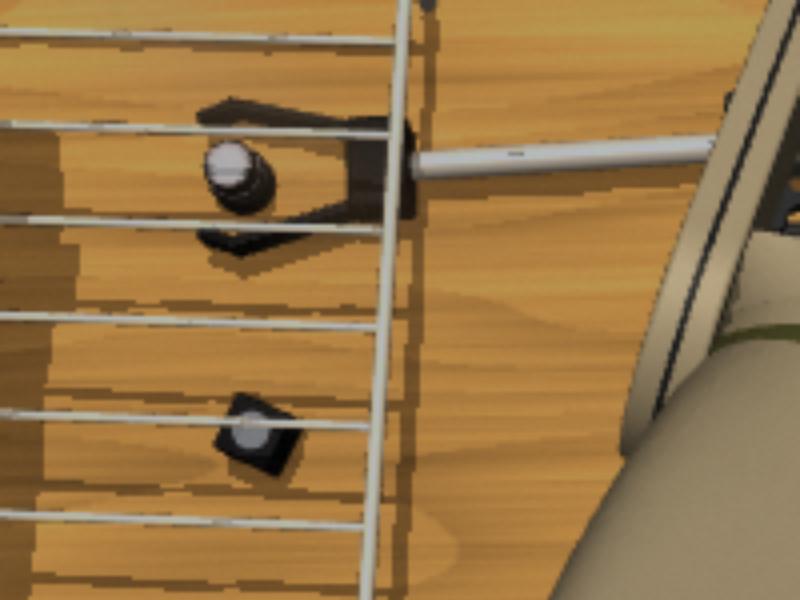

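```bash
python3 -c "
from h import *
K,T,im=load('t6')
z=lambda x,y:((x+.5)/4-.5+130,(y+.5)/4-.5+120)
for n,p,h in[('tipU',(198,117),.02),('tipL',(198,237),.02),('bU',(232,98),.02),('bL',(240,255),.02),('eyetop',(231,164),.042),('eyebaseR',(275,187),.012)]:print(n,ray(K,T,*z(*p),h).round(4))
"
```

```text
tipU [0.6906 0.2118 0.02  ]
tipL [0.6231 0.2103 0.02  ]
bU [0.7008 0.1933 0.02  ]
bL [0.6124 0.1873 0.02  ]
eyetop [0.6565 0.1877 0.042 ]
eyebaseR [0.6521 0.1707 0.012 ]
```

>>> arm_command([
  {"slide": [-0.01,0,0],"turn": [0,0,0]},
  {"slide": [-0.008,0,0],"turn": [0,0,0]},
  {"slide": [0,0,0],"turn": [0,0,0]},
  {"slide": [0,0,0],"turn": [0,0,0]},
  {"slide": [0,0,0],"turn": [0,0,0]},
])

```text
t: 5.5
tool_pos: [0.6221, -0.1616, 0.1919]
orientation: [2.221, -2.222, 0.0]
force: [0.3, 0.6, -1.4]
opening: 0.0552
```

>>> arm_command([
  {"slide": [0,0,0],"turn": [0,0,0]},
  {"slide": [0,0,0],"turn": [0,0,0]},
  {"slide": [0,0,0],"turn": [0,0,0]},
  {"slide": [0,0,0],"turn": [0,0,0]},
  {"slide": [0,0,0],"turn": [0,0,0]},
], gripper=45, grip_force=20)

```text
t: 5.92
tool_pos: [0.6222, -0.1613, 0.1921]
orientation: [-2.221, 2.221, -0.0]
force: [0.1, -0.9, -0.6]
opening: 0.0455
```

```bash
python3 tips.py t7; python3 -c "
from h import *
c=snap('scene','s7');cv2.imwrite('pics/s7z.png',cv2.resize(c['pixels'][100:250,240:440],None,fx=4,fy=4))
"
```

```text
[174 154  53  22 697] [203.44045911 165.11477762]
[184 227  22  12 138] [195.10144928 231.91304348]
[ 0.6222 -0.1613  0.1921] 0.04548014326486699 [ 0.1 -0.9 -0.6]
```

View pics/t7z.png

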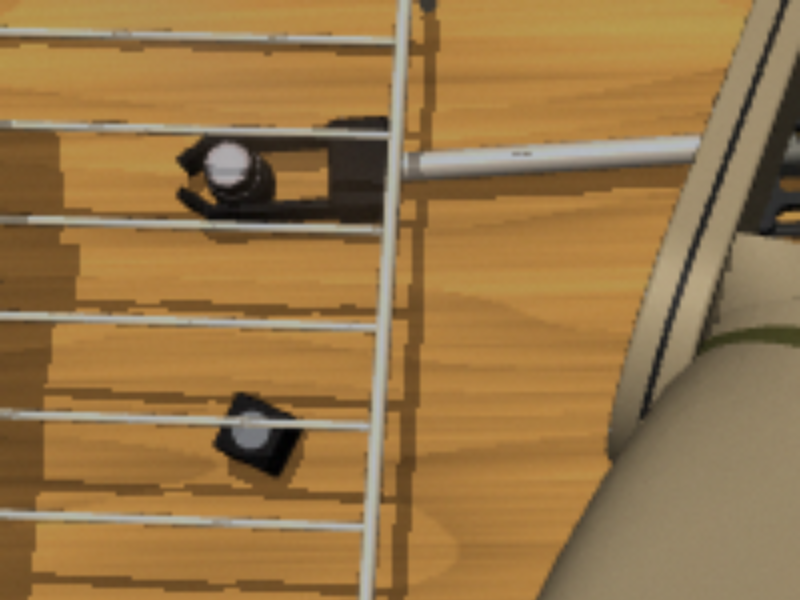

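View pics/s7z.png

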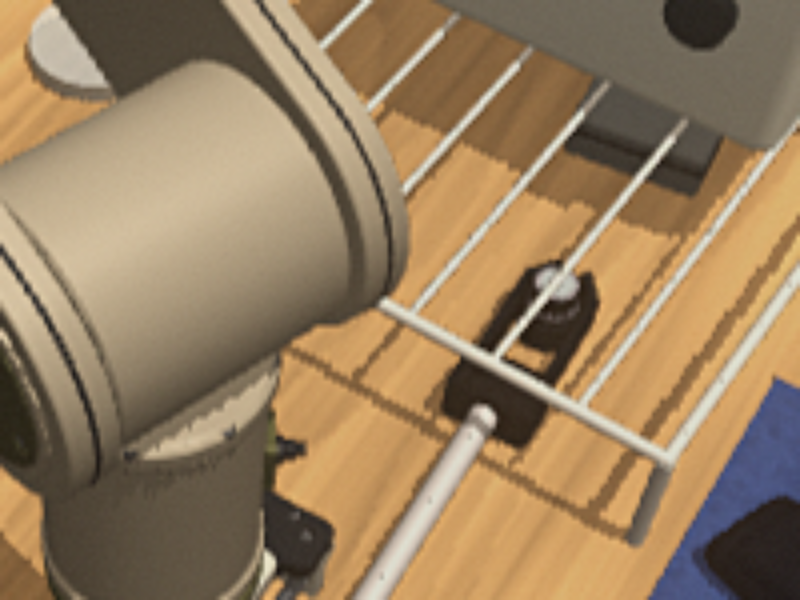

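>>> arm_command([
  {"slide": [0.008,0,0],"turn": [0,0,0]},
  {"slide": [0.014,0,0],"turn": [0,0,0]},
  {"slide": [0.02,0,0],"turn": [0,0,0]},
  {"slide": [0.02,0,0],"turn": [0,0,0]},
  {"slide": [0.02,0,0],"turn": [0,0,0]},
])

```text
t: 6.43
tool_pos: [0.6221, -0.1949, 0.1919]
orientation: [2.222, -2.221, 0.0]
force: [0.5, 1.2, 0.2]
opening: 0.0457
```

```bash
python3 tips.py t8
```

```text
[230 149  15  27 367] [236.79291553 162.54223433]
[190 155  37  21 323] [208.76470588 167.52012384]
[184 227  22  12 138] [195.10144928 231.91304348]
[ 0.6221 -0.1949  0.1919] 0.045660101227664646 [0.5 1.2 0.2]
```

View pics/t8z.png

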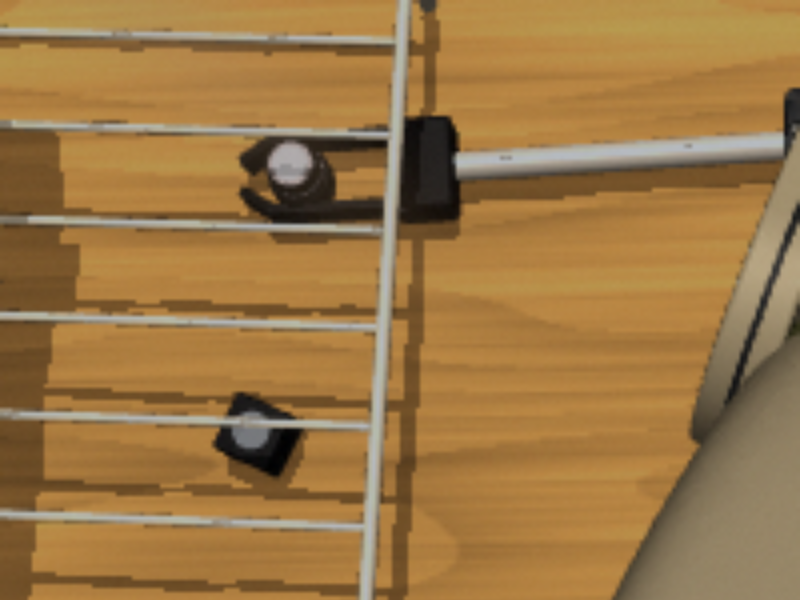

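Held and following upright. Continue the pull.

>>> arm_command([
  {"slide": [0.025,0,0],"turn": [0,0,0]},
  {"slide": [0.03,0,0],"turn": [0,0,0]},
  {"slide": [0.03,0,0],"turn": [0,0,0]},
  {"slide": [0.03,0,0],"turn": [0,0,0]},
  {"slide": [0.03,0,0],"turn": [0,0,0]},
])

```text
t: 6.9
tool_pos: [0.6221, -0.2534, 0.1919]
orientation: [2.221, -2.221, 0.0]
force: [0.3, 0.9, -0.3]
opening: 0.0458
```

>>> arm_command([
  {"slide": [0.03,0,0],"turn": [0,0,0]},
  {"slide": [0.03,0,0],"turn": [0,0,0]},
  {"slide": [0.03,0,0],"turn": [0,0,0]},
  {"slide": [0.03,0,0],"turn": [0,0,0]},
  {"slide": [0.03,0,0],"turn": [0,0,0]},
])

```text
t: 7.32
tool_pos: [0.6221, -0.3132, 0.1919]
orientation: [-2.222, 2.221, 0.0]
force: [-0.3, 0.6, 0.2]
opening: 0.0458
```

>>> arm_command([
  {"slide": [0.025,0,0],"turn": [0,0,0]},
  {"slide": [0.015,0,0],"turn": [0,0,0]},
  {"slide": [0.006,0,0],"turn": [0,0,0]},
  {"slide": [0,0,0],"turn": [0,0,0]},
  {"slide": [0,0,0],"turn": [0,0,0]},
])

```text
t: 7.73
tool_pos: [0.6222, -0.3303, 0.192]
orientation: [2.222, -2.221, 0.0]
force: [0.5, -0.1, 0.9]
opening: 0.0456
```

```bash
python3 tips.py t9; python3 -c "
from h import *
K,T,im=load('t9');cv2.imwrite('pics/t9y.png',cv2.resize(im[100:260,180:380],None,fx=4,fy=4)[:600])"
```

```text
[252 147  56  27 890] [284.04044944 161.50898876]
[262 219 128 201 904] [320.03650442 335.45353982]
[184 227  22  12 138] [195.10144928 231.91304348]
[196 335  62  85 316] [221.58860759 375.99367089]
[ 0.6222 -0.3303  0.192 ] 0.04564830501949692 [ 0.5 -0.1  0.9]
```

View pics/t9y.png

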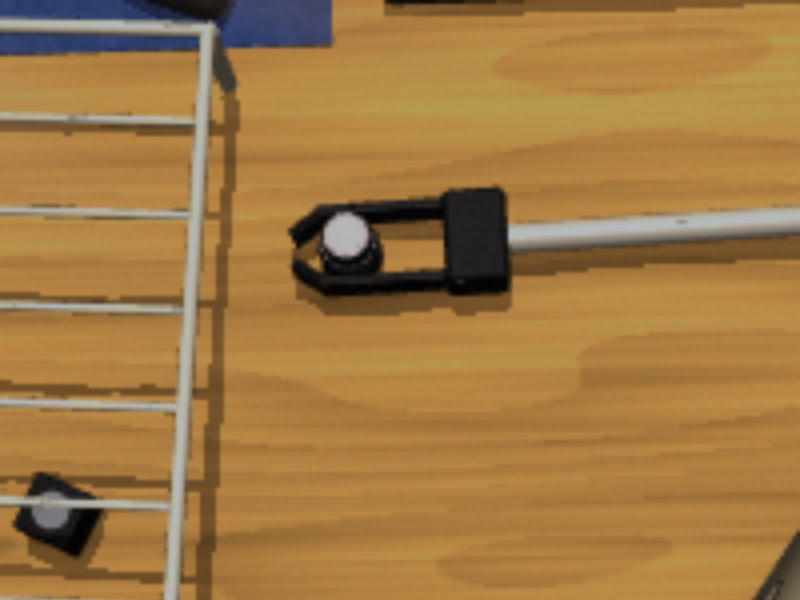

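>>> arm_command([
  {"slide": [0,0,0],"turn": [0,0,0]},
  {"slide": [0,0,0],"turn": [0,0,0]},
  {"slide": [0,0,0],"turn": [0,0,0]},
  {"slide": [0,0,0],"turn": [0,0,0]},
  {"slide": [0,0,0],"turn": [0,0,0]},
], gripper=90)

```text
t: 8.2
tool_pos: [0.6223, -0.3301, 0.1921]
orientation: [-2.222, 2.221, -0.001]
force: [-0.2, -0.3, -0.1]
opening: 0.0742
```

>>> arm_command([
  {"slide": [0,0,0],"turn": [0,0,0]},
  {"slide": [0,0,0],"turn": [0,0,0]},
  {"slide": [0,0,0],"turn": [0,0,0]},
  {"slide": [0,0,0],"turn": [0,0,0]},
  {"slide": [0,0,0],"turn": [0,0,0]},
])

```text
t: 8.62
tool_pos: [0.6222, -0.3303, 0.192]
orientation: [-2.222, 2.221, -0.0]
force: [-0.1, -0.1, -0.6]
opening: 0.0838
```

```bash
python3 tips.py t10; python3 -c "
from h import *
K,T,im=load('t10');cv2.imwrite('pics/t10y.png',cv2.resize(im[100:260,180:380],None,fx=4,fy=4)[:600])
im=snap('scene','s10')['pixels'];cv2.imwrite('pics/s10z.png',im)"
```

```text
[256 139  54  46 816] [288.30759804 160.1752451 ]
[260 157  16  15 121] [267.72727273 165.89256198]
[262 225 124 195 890] [319.05617978 337.10449438]
[184 227  22  12 138] [195.10144928 231.91304348]
[196 335  83  85 366] [227.73497268 375.45081967]
[ 0.6222 -0.3303  0.192 ] 0.08376035131560505 [-0.1 -0.1 -0.6]
```

View pics/t10y.png

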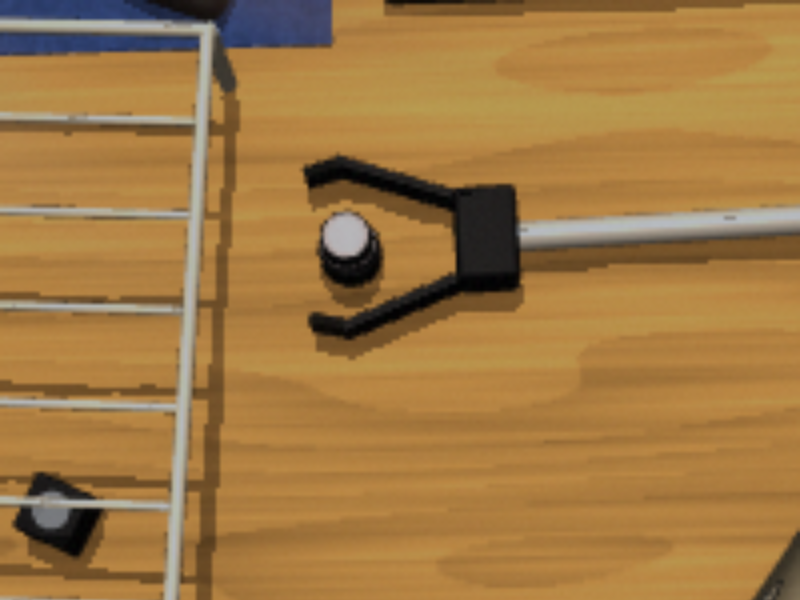

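View pics/s10z.png

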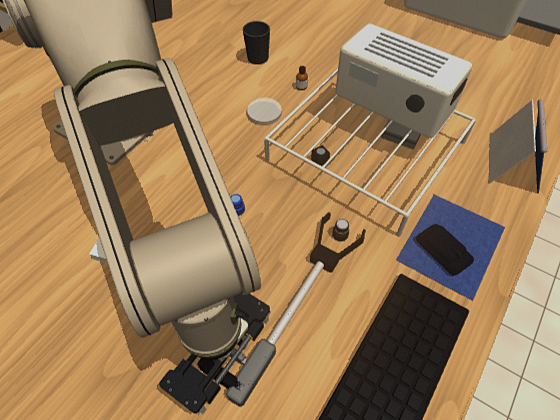

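>>> arm_command([
  {"slide": [0,0,0],"turn": [0,0,0]},
  {"slide": [0,0,-0.02],"turn": [0,0,0]},
  {"slide": [0,0,-0.04],"turn": [0,0,0]},
  {"slide": [0,0,-0.06],"turn": [0,0,0]},
  {"slide": [0,0,-0.06],"turn": [0,0,0]},
], gripper=95)

```text
t: 9.13
tool_pos: [0.622, -0.3302, 0.2656]
orientation: [2.222, -2.221, -0.001]
force: [-0.1, 1.0, -0.7]
opening: 0.0885
```

>>> arm_command([
  {"slide": [0,0,-0.06],"turn": [0,0,0]},
  {"slide": [0,0,-0.04],"turn": [0,0,0]},
  {"slide": [0,0,0],"turn": [0,0,0]},
  {"slide": [0,0,0],"turn": [0,0,0]},
  {"slide": [0,0,0],"turn": [0,0,0]},
])

```text
t: 9.55
tool_pos: [0.622, -0.3302, 0.3036]
orientation: [2.222, -2.221, -0.001]
force: [0.0, -1.0, 0.0]
opening: 0.0886
```

```bash
python3 tips.py t11; python3 -c "
from h import *
K,T,im=load('t11');print('eye',ray(K,T,180+346/4-.4,100+233/4-.4,.042))
im=snap('scene','s11')['pixels']"
```

```text
[256 139  54  46 816] [288.30759804 160.1752451 ]
[260 157  16  15 120] [267.70833333 165.85      ]
[277 221 117 199 968] [327.62293388 330.96487603]
[184 227  22  12 138] [195.10144928 231.91304348]
[169 377  70  43 467] [202.7366167  400.56745182]
[ 0.622  -0.3302  0.3036] 0.08864249215539999 [ 0. -1.  0.]
eye [0.65745409 0.02045285 0.042     ]
```

View pics/t11.png

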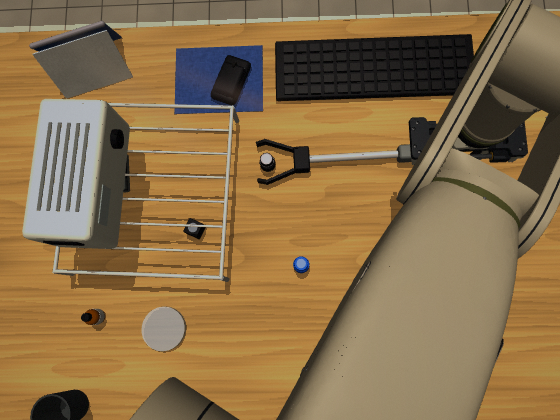

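View pics/s11.png

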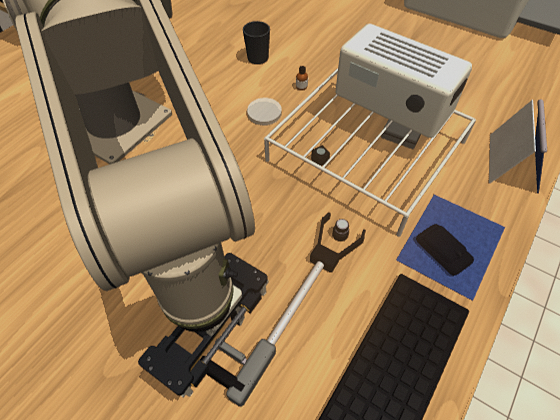

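The eyepiece stands upright in the open jaws at (0.657, 0.020), which is about 70 mm outside the riser's front edge. The cube and slide box haven't moved, and the gripper is clear.

```bash
python3 -c "
from plant import robot
print(robot.close_job())"
```

```text
the job is handed in; nothing more can be done
None
```

The job is done and handed in, at about 9.7 s on the robot's clock. I took the reacher by its grip and trigger and slid the open jaws in around the round eyepiece. I then squeezed (fingers stopped at 45.5 mm) and drew the eyepiece out about 170 mm along the bench. After release the jaws sprang open, and I raised the gripper clear.

- **Eyepiece:** In the last pictures it stands upright inside the open jaws at about (0.657, 0.020). That is about 70 mm in front of the riser's edge.
- **Other items:** The filter cube reads the same pixel position as before. By eye, the slide box and the blue look-alike have not moved either.
- **Forces:** The readings, printed only at the end of each move, stayed under about 6 N.
- **Disagreements:**
  - The reacher's shaft settled about 2° off the gripper's heading after the turn.
  - The camera put the jaws about 7 mm farther forward than the given dimensions did. I aimed by the camera, and the jaws closed around the eyepiece as intended.

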